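# Set out the rivet tins for the chair riveter

### The arm

A 6-joint arm with a two-finger parallel gripper is mounted at the origin on the work surface. World frame = base frame: x ahead of the robot, y to its left, z up, the work surface at z = 0. Lengths are in mm, angles in rad, forces in N, time in s.
With the tool pointing down it reaches from about 350 to 975 mm from the base axis. Payload 7.1 kg.
Tool frame: the origin (TCP) lies midway between the tips of the shut fingers; the grasp point (between the pads) lies 19 mm behind it; z points along the fingers, y is the line along which they close (so a half turn about z gives the same grasp; the last joint's range is limited). The gripper opens to 88 mm and grips with 3 to 60 N. Pads are 20 mm wide; open, the fingers measure 115 mm over their backs; the gripper's body (75 mm by 178 mm) begins 61 mm behind the grasp point.
Start: joints at [1.205, 0.423, 1.63, -0, 1.089, -0.019], TCP at [212.399, 587.785, 222.675] pointing down, gripper open.
Joint ranges: [-3, 3], [-0.9, 2.11], [0.09, 2.58], [-1.31, 4.45], [0.11, 2.69], [-2.54, 2.54]. Speed limits (rad/s): [2.39, 2.39, 3.01, 3.14, 3.14, 3.14].

### API

Orientations are given as a rotation vector (axis times angle).
In Python, from workcell import ctrl gives the robot as it stands. The module is installed in compiled form; this text tells all that it offers.
- The arm moves only by the tool apply_moves, never from a script. Its argument "targets" is a list of rows, each a list of 3 entries, a list of its own where there are three numbers: the opening, from -1 (shut) to 1 (fully open), then the shift along the tool's x, y, z normalised to -1 to 1, where 1 is 5 cm, then the turn, a rotation vector about the tool's x, y, z normalised to -1 to 1, where 1 is 90 degrees. In form: [[jaw, [x, y, z], [wx, wy, wz]], ...]. A call has 1 to 8 rows; each row shifts and turns the commanded pose from where the row before left it, along the tool's axes as they then stand; what a row does not reach is not made up. A row lasts 1/8 s, in which the tool goes at most 62.5 mm and 10.7 degrees, less where a joint would pass 70% of its speed; a pose out of reach is approached as far as the arm can. A call with a number of a shift or a turn outside -1 to 1 is refused whole. A call with a gripper value outside its range is refused whole. The fingers move at their own pace and stop on an object; the grip force is fixed at half the most. Time passes only in rows, so rows that do not move let the fingers close. It gives the time, the measured TCP pose, the force, the opening and the grip force at its end, in the units of the state.
- ctrl.get_obs(): the state, without advancing time (a new reading comes with each control period).
- ctrl.get_image(name): name is "scene" or "top" or "wrist"; returns a dict with "pixels" (400x640x3 uint8, blue, green, red), "camera_matrix" (3x3 intrinsics, pixels), "view" (4x4, takes a point from world to camera coordinates); the wrist camera has in their place "hand_eye" (4x4, takes a point from camera to tool coordinates, whose origin is the TCP and whose axes are the flange's). Camera axes: x right, y down, z forward; pixel columns grow to the right and rows downward; lengths in mm; the calibration is good to about 2 mm. A picture is of the moment at which its call begins: read the wrist's pose just before it. There is no depth.
- ctrl.close_job(): hands the job in; it is judged then, once.
Trained networks look in the newest picture that a camera, given by its name, has taken for a name from the list of things; names that differ only in an ending like _2 or _b are one class to them, and where a whole thing is asked for, a point or a joint stands for the part that bears it (a point fixed in the world has none). Each returns a list of dicts, best first, with "score" (0 to 1); they miss things now and then, are a little off and sometimes report something else, mostly with a low value. They report only what shows in the picture. A call takes as long as a camera call. They do not tell look-alikes from the thing itself.
- ctrl.masks_of(label, camera): "region" (400x640 bool, what is visible of it) and "bbox" ([left, top, right, bottom] in pixels, round what is visible of it).
- ctrl.pinpoint(label, camera): "xy" ([column, row] in pixels: a listed point, or the origin of a listed thing).
The state is a dict: "t": time; "qpos": joint angles; "qvel": joint speeds; "joint_torque": joint torques, N m; "ee_pos": TCP position; "orientation": TCP orientation; "ft_force": force on the tool from outside, world axes, zero at the start; "moment": the same for the moment, N m; "width": finger opening in mm; "grasp_force": force on a finger pad.
Only numpy, scipy, OpenCV 4.12 (cv2) and the standard library are available. Lean on these libraries where they do the work, as an engineer would, in place of code of your own. Each camera call takes 0.05 s, during which the arm holds its last target. There are 200 camera calls.

### The job

Set out the rivet tins for the next chair: lift the lid off every tin that still has one (some may be open already) and lay the lids flat in the grey tray, knob up and side by side, and stand all four tins upright in a neat row on the grey shelf, one centred on each yellow spot. Leave the tape roll and the screwdriver where they are.

Things in the scene. Friction and masses are not known exactly. Their poses are not given: they have to be found in the camera images.
- tin1: round aluminium tin with a red band, 60 mm diameter, 60 mm tall, about 0.3 kg, open mouth at the top (14 mm deep, rivets below); free standing. Origin: centre of its underside; z up along its axis
- tin2: round aluminium tin with a yellow band, 60 mm diameter, 60 mm tall, about 0.3 kg, open mouth at the top (14 mm deep, rivets below); free standing. Origin: centre of its underside; z up along its axis
- tin3: round aluminium tin with a green band, 60 mm diameter, 60 mm tall, about 0.3 kg, open mouth at the top (14 mm deep, rivets below); free standing. Origin: centre of its underside; z up along its axis
- tin4: round aluminium tin with a white band, 60 mm diameter, 60 mm tall, about 0.3 kg, open mouth at the top (14 mm deep, rivets below); free standing. Origin: centre of its underside; z up along its axis
- lid1: red lid resting loosely on the red-banded tin, 50 g (None if absent: that tin is already open). Upwards: black boss 44 mm wide, 8 mm high, hanging in the tin's mouth; disc 62 mm wide, 8 to 13 mm up; round black knob 26 mm wide, 13 to 35 mm up. Origin: centre of the boss's underside, 52 mm above the tin's underside when on the tin; z up through the knob
- lid2: yellow lid resting loosely on the yellow-banded tin, 50 g (None if absent: that tin is already open). Upwards: black boss 44 mm wide, 8 mm high, hanging in the tin's mouth; disc 62 mm wide, 8 to 13 mm up; round black knob 26 mm wide, 13 to 35 mm up. Origin: centre of the boss's underside, 52 mm above the tin's underside when on the tin; z up through the knob
- lid3: green lid resting loosely on the green-banded tin, 50 g (None if absent: that tin is already open). Upwards: black boss 44 mm wide, 8 mm high, hanging in the tin's mouth; disc 62 mm wide, 8 to 13 mm up; round black knob 26 mm wide, 13 to 35 mm up. Origin: centre of the boss's underside, 52 mm above the tin's underside when on the tin; z up through the knob
- lid4: white lid resting loosely on the white-banded tin, 50 g (None if absent: that tin is already open). Upwards: black boss 44 mm wide, 8 mm high, hanging in the tin's mouth; disc 62 mm wide, 8 to 13 mm up; round black knob 26 mm wide, 13 to 35 mm up. Origin: centre of the boss's underside, 52 mm above the tin's underside when on the tin; z up through the knob
- shelf: low grey steel shelf, fixed, 150 mm deep (its x) by 340 mm long (its y), board top 60 mm above the bench, closed below, with a strip 12 mm high along its far (+x) edge; four yellow spots of 68 mm diameter, 76 mm apart, in one row along the middle of the board. Origin: centre of its underside; z up
- spot1 (a point): centre of yellow spot 1 on the shelf's board, at the board's surface; spots 1 to 4 run along the shelf's +y; axes as the shelf's
- spot2 (a point): centre of yellow spot 2 on the shelf's board, at the board's surface; spots 1 to 4 run along the shelf's +y; axes as the shelf's
- spot3 (a point): centre of yellow spot 3 on the shelf's board, at the board's surface; spots 1 to 4 run along the shelf's +y; axes as the shelf's
- spot4 (a point): centre of yellow spot 4 on the shelf's board, at the board's surface; spots 1 to 4 run along the shelf's +y; axes as the shelf's
- tray: grey plastic tray for the lids, fixed, 170 mm square outside, walls 4 mm thick and 14 mm high, floor 4 mm thick (room for four lids, two by two). Origin: centre of its underside; x and y along its sides, z up
- tape: bystander: roll of brown tape lying flat, 100 mm diameter, 48 mm high. Origin: centre of its underside
- driver: bystander: screwdriver with an orange handle lying on the bench. Origin: its underside near the middle
Mind the look-alikes: they are no part of the job. Leave any purple or turquoise look-alike of the tin1 alone.

How it is judged (in metres and radians):
At the end, for the whole second after the job is handed in: all four tins upright (0.1 rad) on the shelf board, each centred within 13 mm of a yellow spot; every lid present lies flat (0.12 rad), knob up, on the tray's floor (origin under 10 mm above the tray's, within 56 mm of its centre along both sides); all at rest ((horizontal distance between tin1 and spot1 below 0.013 m or horizontal distance between tin1 and spot2 below 0.013 m or horizontal distance between tin1 and spot3 below 0.013 m or horizontal distance between tin1 and spot4 below 0.013 m) and z of tin1 in the frame of spot1 between -0.006 and 0.006 m and angle between each of tin1, tin2, tin3, tin4's own z axis and vertical below 0.1 rad and linear speed of each of tin1, tin2, tin3, tin4, lid1, lid2, lid3, lid4 below 0.02 m/s and (horizontal distance between tin2 and spot1 below 0.013 m or horizontal distance between tin2 and spot2 below 0.013 m or horizontal distance between tin2 and spot3 below 0.013 m or horizontal distance between tin2 and spot4 below 0.013 m) and z of tin2 in the frame of spot1 between -0.006 and 0.006 m and (horizontal distance between tin3 and spot1 below 0.013 m or horizontal distance between tin3 and spot2 below 0.013 m or horizontal distance between tin3 and spot3 below 0.013 m or horizontal distance between tin3 and spot4 below 0.013 m) and z of tin3 in the frame of spot1 between -0.006 and 0.006 m and (horizontal distance between tin4 and spot1 below 0.013 m or horizontal distance between tin4 and spot2 below 0.013 m or horizontal distance between tin4 and spot3 below 0.013 m or horizontal distance between tin4 and spot4 below 0.013 m) and z of tin4 in the frame of spot1 between -0.006 and 0.006 m and x of lid1 in the frame of tray between -0.056 and 0.056 m and y of lid1 in the frame of tray between -0.056 and 0.056 m and z of each of lid1, lid2, lid3, lid4 in the frame of tray below 0.01 m and angle between each of lid1, lid2, lid3, lid4's own z axis and vertical below 0.12 rad and x of lid2 in the frame of tray between -0.056 and 0.056 m and y of lid2 in the frame of tray between -0.056 and 0.056 m and x of lid3 in the frame of tray between -0.056 and 0.056 m and y of lid3 in the frame of tray between -0.056 and 0.056 m and x of lid4 in the frame of tray between -0.056 and 0.056 m and y of lid4 in the frame of tray between -0.056 and 0.056 m); the robot touches nothing.
It fails at once if the tape roll is disturbed (moved more than 25 mm) (distance of tape from where it was at the start of the episode above 0.025 m).
It fails at once if the screwdriver is disturbed (moved more than 25 mm) (distance of driver from where it was at the start of the episode above 0.025 m).
Of lid1, lid2, lid3, lid4 only 2 to 4 are there at a start; the rules pass over those that are not, and their reading is None.
At some moment in a run one of tin1, tin2, tin3, tin4 may be knocked a few centimetres aside while the robot is not near it.
It also fails if it takes over 210 s, if anything falls off the work surface, if the arm or the gripper's body presses on something with over 40 N, if the wrist force passes 120 N, or if a joint passes its speed limit or range.

## Working session

There is one attempt and no reset: what is moved stays moved. The work goes in short steps, Python scripts to look and compute and a tool call to move; the robot and the scene stay as the last step left them, time stands still between calls to the robot, and variables do not carry over. Pictures are saved under pics/ and viewed, at most 14 in all, crops included, and the job is handed in when it is done.

Besides the shell and the picture viewer there is one more tool, called after "Call:" as name(argument=value, ...) on one line, values as JSON. apply_moves: Moves the arm, as the interface text tells. Scaled input: -1 to 1 covers 5 cm each way for a shift and 90 degrees each way for a turn. Its arguments: {"type":"object","properties":{"targets":{"type":"array"}},"required":["targets"]}

```bash
mkdir -p pics
python3 - <<'E'
from workcell import ctrl
import cv2,numpy as np
np.set_printoptions(precision=4,suppress=True)
for c in("scene","top"):
    im=ctrl.get_image(c);cv2.imwrite(f"pics/{c}0.png",im["pixels"]);print(c,im["camera_matrix"],im["view"])
w=ctrl.get_image("wrist");print(w["hand_eye"],w["camera_matrix"])
o=ctrl.get_obs();print(o)
E
```

```text
scene [[373.8747   0.     321.7799]
 [  0.     373.8747 200.7785]
 [  0.       0.       1.    ]] [[  -0.8934    0.4492   -0.0069  484.7504]
 [   0.359     0.7047   -0.612  -100.0519]
 [  -0.27     -0.5492   -0.7909 1150.2343]
 [   0.        0.        0.        1.    ]]
top [[483.0529   0.     318.2912]
 [  0.     483.0529 194.3572]
 [  0.       0.       1.    ]] [[   0.0183   -0.9996   -0.0206  -48.7312]
 [  -0.9992   -0.0175   -0.0364  484.124 ]
 [   0.036     0.0212   -0.9991 1414.7733]
 [   0.        0.        0.        1.    ]]
[[  -0.0016   -0.9652   -0.2617   71.9187]
 [   1.       -0.0015   -0.0005   -0.4503]
 [   0.0001   -0.2617    0.9652 -161.7721]
 [   0.        0.        0.        1.    ]] [[293.8157   0.     320.5626]
 [  0.     293.8157 191.904 ]
 [  0.       0.       1.    ]]
{'t': 0.15, 'qpos': array([ 1.205 ,  0.4236,  1.6305, -0.    ,  1.0886, -0.019 ]), 'qvel': array([-0.    , -0.0031, -0.0014,  0.0004,  0.0002,  0.0004]), 'joint_torque': array([  0.0007, -54.4982, -27.3921,   0.0644,   0.0204,  -0.0001]), 'ee_pos': array([212.255 , 587.3774, 222.0871]), 'orientation': array([-0.542 , -3.0943,  0.0019]), 'ft_force': array([-0.3703, -0.135 ,  0.1751]), 'moment': array([-0.0579,  0.0351, -0.0062]), 'grasp_force': 0.0, 'width': 87.56414975313098}
```

View pics/scene0.png

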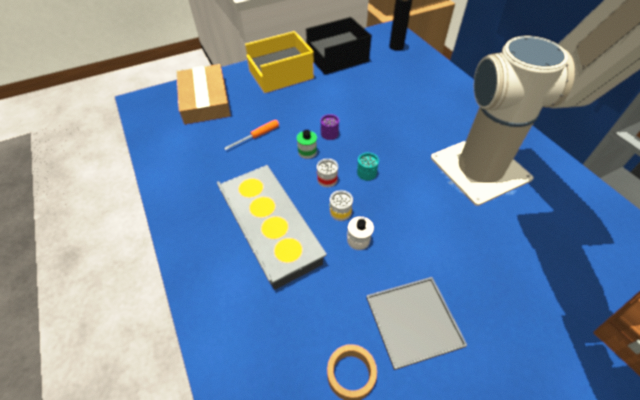

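View pics/top0.png

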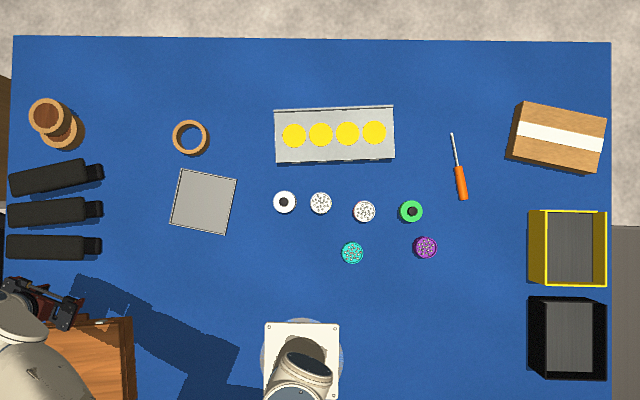

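Scene: green tin lidded (top view 411,211), red open (364,211), yellow open (320,203), white lidded (284,202). Candidates that could be mistaken: turquoise (352,253) and purple (425,247) — look-alikes, not to be touched. Tray (203,202), shelf (334,135), tape (190,137), driver (458,165).

```bash
cat > h.py <<'E'
from workcell import ctrl
import cv2,numpy as np
from scipy.spatial.transform import Rotation as Rn
np.set_printoptions(precision=1,suppress=True)
def ray(im,uv,z):
    """pixels -> world at height z (fixed cameras)"""
    uv=np.atleast_2d(uv).astype(float);K=im["camera_matrix"];V=im["view"]
    d=np.c_[uv,np.ones(len(uv))]@np.linalg.inv(K).T@V[:3,:3]
    c=-V[:3,:3].T@V[:3,3]
    return c+d*((z-c[2])/d[:,2])[:,None]
def proj(im,P):
    p=np.atleast_2d(P)@im["view"][:3,:3].T+im["view"][:3,3];p=p@im["camera_matrix"].T
    return p[:,:2]/p[:,2:]
def wristim():
    o=ctrl.get_obs();im=ctrl.get_image("wrist")
    T=np.eye(4);T[:3,:3]=Rn.from_rotvec(o["orientation"]).as_matrix();T[:3,3]=o["ee_pos"]
    im["view"]=np.linalg.inv(T@im["hand_eye"]);return im
def state():
    o=ctrl.get_obs();R=Rn.from_rotvec(o["orientation"]).as_matrix()
    return o,R
def delta(target):
    o,R=state();return R.T@(np.array(target)-o["ee_pos"])/50
def mask_center(m):
    p=np.argwhere(m)[:,::-1];(c,r)=cv2.minEnclosingCircle(p.astype(np.float32));return np.array(c),r,p.mean(0)
E
python3 - <<'E'
from h import *
im=ctrl.get_image("top");s=ctrl.get_image("scene")
for n in["tin1","tin2","tin3","tin4","lid1","lid2","lid3","lid4","tray","shelf"]:
    for cam,I in(("top",im),("scene",s)):
        p=ctrl.pinpoint(n,cam)
        for q in p[:2]:print(n,cam,round(q["score"],2),np.array(q["xy"]),ray(I,q["xy"],52 if "lid" in n else 0)[0][:2])
# spots
for cam,I in(("top",im),("scene",s)):
    h=cv2.cvtColor(I["pixels"],cv2.COLOR_BGR2HSV);m=cv2.inRange(h,(25,180,180),(33,255,255))
    k,l,st,ce=cv2.connectedComponentsWithStats(m)
    for i in range(1,k):
        if st[i,4]>300:print("spot",cam,st[i,4],ce[i],ray(I,ce[i],60)[0])
for q in ctrl.masks_of("tray","top")[:1]:
    r=cv2.minAreaRect(np.argwhere(q["region"])[:,::-1].astype(np.float32));print("tray",r);b=ray(im,cv2.boxPoints(r),10);print(b,b.mean(0))
cv2.imwrite("pics/crop.png",cv2.resize(s["pixels"][100:265,270:400],None,fx=3.5,fy=3.5,interpolation=cv2.INTER_CUBIC))
E
```

```text
tin1 top 0.78 [349.8 252.8] [ 314.6 -135.9]
tin1 top 0.77 [421.2 244.6] [ 342.8 -345.1]
tin1 scene 0.97 [367.8 171.3] [ 311.8 -145.1]
tin1 scene 0.85 [330.5 134. ] [ 336.  -345.9]
tin2 top 0.78 [349.8 252.8] [ 314.6 -135.9]
tin2 top 0.77 [421.2 244.6] [ 342.8 -345.1]
tin2 scene 0.97 [367.8 171.3] [ 311.8 -145.1]
tin2 scene 0.85 [330.5 134. ] [ 336.  -345.9]
tin3 top 0.78 [349.8 252.8] [ 314.6 -135.9]
tin3 top 0.77 [421.2 244.6] [ 342.8 -345.1]
tin3 scene 0.97 [367.8 171.3] [ 311.8 -145.1]
tin3 scene 0.85 [330.5 134. ] [ 336.  -345.9]
tin4 top 0.78 [349.8 252.8] [ 314.6 -135.9]
tin4 top 0.77 [421.2 244.6] [ 342.8 -345.1]
tin4 scene 0.97 [367.8 171.3] [ 311.8 -145.1]
tin4 scene 0.85 [330.5 134. ] [ 336.  -345.9]
lid1 top 0.91 [408.9 208. ] [ 449.1 -299.2]
lid1 top 0.81 [285.9 203. ] [457.   51.1]
lid1 scene 0.74 [357.7 230.3] [467.7  55.5]
lid1 scene 0.62 [303.5 140.3] [ 450.6 -307.9]
lid2 top 0.91 [408.9 208. ] [ 449.1 -299.2]
lid2 top 0.81 [285.9 203. ] [457.   51.1]
lid2 scene 0.74 [357.7 230.3] [467.7  55.5]
lid2 scene 0.62 [303.5 140.3] [ 450.6 -307.9]
lid3 top 0.91 [408.9 208. ] 
[... 538 characters left out ...]
0.5]
shelf scene 0.57 [270.7 228.4] [655.7 -85.2]
shelf scene 0.21 [352.1 376.8] [642.7 341.7]
spot top 415 [373.7 132. ] [ 663.4 -195.5   60. ]
spot top 414 [320.3 134.1] [655.1 -43.8  60. ]
spot top 417 [347. 133.] [ 659.3 -119.8   60. ]
spot top 410 [293.7 135.3] [650.6  32.2  60. ]
spot top 475 [573.9 249.5] [ 341.2 -758.9   60. ]
spot scene 331 [261.9 206.6] [ 659.5 -119.9   60. ]
spot scene 383 [274.3 227.4] [655.1 -43.7  60. ]
spot scene 434 [287.8 250. ] [650.8  32.3  60. ]
tray ((202.54721069335938, 201.47813415527344), (58.582298278808594, 57.81230163574219), 12.011479377746582)
[[390.4 402.8  10. ]
 [558.5 371.9  10. ]
 [525.2 200.4  10. ]
 [357.8 231.9  10. ]] [458.  301.7  10. ]
```

View pics/crop.png

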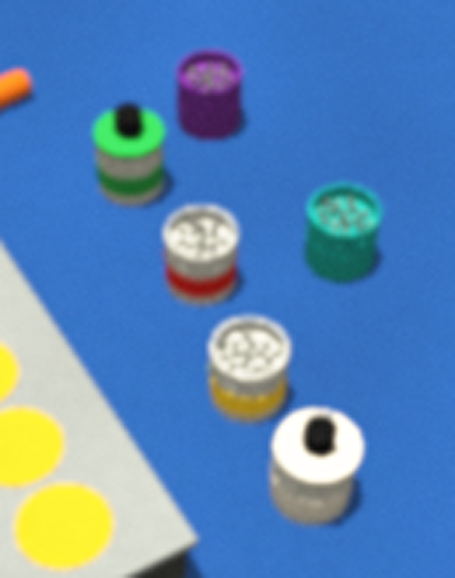

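Crop confirms: green (lidded, 130,150), red open (200,255), yellow open (250,365), white (lidded, 318,465); purple (210,95) and turquoise (343,230) are look-alikes. Now precise tin fits by silhouette.

```bash
cat >> h.py <<'E'
def hull(im,x,y,lid,z0=0):
    a=np.linspace(0,2*np.pi,48,endpoint=False);C=lambda r,z:np.c_[x+r*np.cos(a),y+r*np.sin(a),0*a+z+z0]
    P=[C(30,0),C(30,60)]+([C(31,65),C(13,87)] if lid else [])
    return cv2.convexHull(np.vstack([proj(im,c) for c in P]).astype(np.float32))
def cen(c):
    m=cv2.moments(c);return np.array([m["m10"]/m["m00"],m["m01"]/m["m00"]])
def blobs(im):
    """non-blue blobs -> contours"""
    h=cv2.cvtColor(im["pixels"],cv2.COLOR_BGR2HSV);m=cv2.bitwise_not(cv2.inRange(h,(98,100,0),(125,255,255)))
    m=cv2.morphologyEx(m,cv2.MORPH_OPEN,np.ones((3,3),np.uint8))
    return [c for c in cv2.findContours(m,cv2.RETR_EXTERNAL,cv2.CHAIN_APPROX_NONE)[0] if 150<cv2.contourArea(c)<1500]
def fit(im,c,lid,z0=0):
    t=cen(cv2.convexHull(c));x=ray(im,t,z0+35)[0,:2]
    for _ in range(4):x=x+ray(im,t,z0+35)[0,:2]-ray(im,cen(hull(im,*x,lid,z0)),z0+35)[0,:2]
    return x
def tins(cams=("top","scene")):
    for cam in cams:
        im=ctrl.get_image(cam)
        for c in blobs(im):
            p=fit(im,c,False)
            if 280<p[0]<580 and -400<p[1]<180:
                l=fit(im,c,True);A=cv2.contourArea(cv2.convexHull(c))
                print(cam,cen(c),"open",p,round(A/cv2.contourArea(hull(im,*p,False)),2),"lid",l,round(A/cv2.contourArea(hull(im,*l,True)),2))
E
python3 -c "
from h import *
tins()"
```

```text
top [351.8 252.3] open [ 319.4 -139.4] 0.93 lid [ 320.2 -138.9] 0.89
top [424.6 246.8] open [ 339.  -348.1] 0.9 lid [ 339.4 -346.9] 0.85
top [410.4 210.7] open [ 441.8 -306.5] 0.97 lid [ 441.7 -305.3] 0.92
top [363.7 210.9] open [ 438.8 -171.7] 0.98 lid [ 438.8 -170.8] 0.93
top [320.3 202.4] open [460.2 -47.6] 1.03 lid [460.1 -47.7] 0.96
top [284.3 201.4] open [461.9  57. ] 1.06 lid [461.6  56.1] 1.01
scene [359.4 232.2] open [458.5  51.5] 1.11 lid [460.1  53.6] 1.04
scene [340.5 204.8] open [459.8 -49.6] 1.03 lid [461.3 -47.2] 0.96
scene [327.  172.2] open [ 437.9 -174.4] 1.0 lid [ 439.6 -171.1] 0.91
scene [367.4 165.7] open [ 317.9 -141.9] 0.9 lid [ 320.4 -138.6] 0.82
scene [306.8 143.9] open [ 439.4 -309.6] 1.04 lid [ 441.4 -304.9] 0.94
scene [329.3 126.4] open [ 338.1 -350.2] 0.83 lid [ 340.9 -344.9] 0.74
```

Call:
apply_moves(targets=[[1, [0, 0, -0.6], [0, 0, 0.11]], [1, [0, 0, 0], [0, 0, 0.11]], [1, [0, 0, 0], [0, 0, 0.11]], [1, [0, 0, 0], [0, 0, 0.11]], [1, [0, 0, 0], [0, 0, 0.11]], [1, [0, 0, 0], [0, 0, 0.11]], [1, [0, 0, 0], [0, 0, 0.08]]])

```text
t: 2.28
ee_pos: [212.4, 587.8, 252.7]
orientation: [2.157, 2.284, -0.0]
ft_force: [-1.0, -0.6, 0.3]
width: 87.6
grasp_force: 0.0
```

```bash
python3 -c "
from h import *
o,R=state();print(o['ee_pos'],R,o['qpos'],o['ft_force'])"
```

```text
[212.4 587.8 252.7] [[-0.1  1.   0. ]
 [ 1.   0.1 -0. ]
 [-0.   0.  -1. ]] [ 1.2  0.4  1.6 -0.   1.1  1.1] [-1.  -0.6  0.3]
```

Call:
apply_moves(targets=[[1, [-0.91, 0.363, 0], [0, 0, 0]], [1, [-0.91, 0.363, 0], [0, 0, 0]], [1, [-0.91, 0.363, 0], [0, 0, 0]], [1, [-0.91, 0.363, 0], [0, 0, 0]], [1, [-0.91, 0.363, 0], [0, 0, 0]], [1, [-0.91, 0.363, 0], [0, 0, 0]], [1, [-0.91, 0.363, 0], [0, 0, 0]], [1, [-0.91, 0.363, 0], [0, 0, 0]]])

```text
t: 3.28
ee_pos: [380.3, 232.0, 253.0]
orientation: [2.152, 2.289, 0.001]
ft_force: [1.1, -0.0, 0.4]
width: 88.0
grasp_force: 0.0
```

Call:
apply_moves(targets=[[1, [-0.91, 0.363, 0], [0, 0, 0]], [1, [-0.91, 0.363, 0], [0, 0, 0]], [1, [-0.91, 0.363, 0.5], [0, 0, 0]], [1, [-0.91, 0.363, 0.5], [0, 0, 0]], [1, [0, 0, 0], [0, 0, 0]]])

```text
t: 3.9
ee_pos: [463.4, 53.8, 201.2]
orientation: [-2.156, -2.283, 0.003]
ft_force: [-0.0, -0.8, -0.2]
width: 87.9
grasp_force: 0.0
```

```bash
cat >> h.py <<'E'
def lidwrist(n,z=87):
    im=wristim();o,R=state();cv2.imwrite(f"pics/{n}.png",im["pixels"])
    print("tcp",o["ee_pos"],"knob proj should be",n)
    return im
E
python3 -c "
from h import *
im=lidwrist('w1');print(proj(im,[[461.5,55,87],[461.5,55,60]]))
print(delta([461.5,55,69]))"
```

```text
tcp [463.2  55.1 202.1] knob proj should be w1
[[319.8 186.9]
 [320.  180.6]]
[-0.  -0.   2.7]
```

View pics/w1.png

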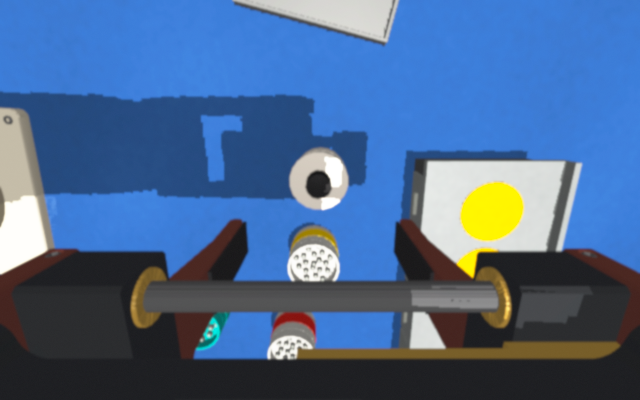

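Wrist view shows the white lid's knob at (318,184), as predicted within 2 px. Descend and grip.

Call:
apply_moves(targets=[[0.5, [0, 0, 0.8], [0, 0, 0]], [0.2, [0, 0, 0.8], [0, 0, 0]], [0.0, [0, -0.02, 0.7], [0, 0, 0]], [0.0, [0, 0, 0.34], [0, 0, 0]], [-1, [0, 0, 0], [0, 0, 0]], [-1, [0, 0, 0], [0, 0, 0]], [-1, [0, 0, 0], [0, 0, 0]], [-1, [0, 0, 0], [0, 0, 0]]])

```text
t: 4.95
ee_pos: [463.2, 56.5, 71.8]
orientation: [2.151, 2.288, 0.003]
ft_force: [-1.1, 3.1, 7.1]
width: 25.3
grasp_force: 30.0
```

Call:
apply_moves(targets=[[-1, [0, 0, 0], [0, 0, 0]], [-1, [0, 0, -0.3], [0, 0, 0]], [-1, [0, 0, -0.7], [0, 0, 0]], [-1, [0, 0, -0.8], [0, 0, 0]], [-1, [0, 0, 0], [0, 0, 0]]])

```text
t: 5.58
ee_pos: [464.6, 56.3, 164.2]
orientation: [2.149, 2.285, 0.008]
ft_force: [0.8, 0.2, -1.0]
width: 25.4
grasp_force: 30.0
```

```bash
python3 -c "
from h import *
o,R=state();print(o['ee_pos'],o['width'],o['grasp_force'])
print(delta([502.3,331.5,130]),delta([413.7,270.5,130]))"
```

```text
[464.6  56.3 164.2] 25.385764435346935 29.999560117721558
[5.4 1.1 0.7] [ 4.3 -0.8  0.7]
```

Call:
apply_moves(targets=[[-1, [0.9, 0.185, 0], [0, 0, 0]], [-1, [0.9, 0.185, 0], [0, 0, 0]], [-1, [0.9, 0.185, 0], [0, 0, 0]], [-1, [0.9, 0.185, 0], [0, 0, 0]], [-1, [0.9, 0.185, 0.7], [0, 0, 0]], [-1, [0.9, 0.185, 0.7], [0, 0, 0]], [-1, [0, 0, 0.6], [0, 0, 0]], [-1, [0, 0, 0], [0, 0, 0]]])

```text
t: 6.58
ee_pos: [498.8, 328.0, 57.8]
orientation: [-2.15, -2.289, 0.01]
ft_force: [-0.3, -0.8, -0.1]
width: 25.3
grasp_force: 30.0
```

```bash
python3 -c "
from h import *
np.set_printoptions(precision=3,suppress=True)
o,R=state();print(o['ee_pos'],o['width'],o['grasp_force'],o['ft_force'])
print(delta([502.3,331.5,23]))"
```

```text
[498.76  327.995  57.825] 25.340065059374396 29.999519884586334 [-0.324 -0.846 -0.079]
[0.068 0.079 0.696]
```

Call:
apply_moves(targets=[[-1, [0, 0, 0.4], [0, 0, 0]], [-1, [0, 0, 0.2], [0, 0, 0]], [-1, [0, 0, 0.06], [0, 0, 0]], [-1, [0, 0, 0], [0, 0, 0]]])

```text
t: 7.08
ee_pos: [501.4, 328.9, 27.9]
orientation: [2.152, 2.288, 0.0]
ft_force: [1.1, -0.3, -1.5]
width: 25.2
grasp_force: 30.0
```

Call:
apply_moves(targets=[[-1, [0, 0, 0.04], [0, 0, 0]], [-1, [0, 0, 0.03], [0, 0, 0]], [-1, [0, 0, 0], [0, 0, 0]], [-1, [0, 0, 0], [0, 0, 0]]])

```text
t: 7.58
ee_pos: [501.2, 329.1, 24.3]
orientation: [2.152, 2.289, 0.0]
ft_force: [-0.7, 1.0, -0.2]
width: 25.3
grasp_force: 30.0
```

Call:
apply_moves(targets=[[-1, [0, 0, 0.03], [0, 0, 0]], [-1, [0, 0, 0.03], [0, 0, 0]], [-1, [0, 0, 0], [0, 0, 0]], [-1, [0, 0, 0], [0, 0, 0]]])

```text
t: 8.07
ee_pos: [501.3, 329.2, 23.7]
orientation: [2.152, 2.289, 0.001]
ft_force: [-7.1, -4.1, 24.9]
width: 25.3
grasp_force: 30.0
```

Call:
apply_moves(targets=[[0.2, [0, 0, -0.04], [0, 0, 0]], [0.2, [0, 0, 0], [0, 0, 0]], [0.2, [0, 0, 0], [0, 0, 0]], [0.2, [0, 0, -0.5], [0, 0, 0]], [0.2, [0, 0, -0.8], [0, 0, 0]], [0.2, [0, 0, -0.9], [0, 0, 0]], [0.2, [0, 0, -0.9], [0, 0, 0]], [0.2, [0, 0, -0.4], [0, 0, 0]]])

```text
t: 9.07
ee_pos: [502.1, 329.7, 200.7]
orientation: [2.151, 2.288, 0.005]
ft_force: [0.1, -0.1, -0.9]
width: 52.5
grasp_force: 0.0
```

Call:
apply_moves(targets=[[0.5, [-0.9, -0.137, 0], [0, 0, 0]], [0.5, [-0.9, -0.137, 0], [0, 0, 0]], [0.5, [-0.9, -0.137, 0], [0, 0, 0]], [0.5, [-0.9, -0.137, 0], [0, 0, 0]], [0.5, [-0.9, -0.137, 0], [0, 0, 0]], [0.5, [-0.9, -0.137, 0], [0, 0, 0]], [0.5, [-0.9, -0.137, 0], [0, 0, 0]], [0.5, [-0.9, -0.137, 0], [0, 0, 0]]])

```text
t: 10.07
ee_pos: [468.3, -35.0, 198.0]
orientation: [-2.152, -2.289, 0.0]
ft_force: [0.4, 0.4, -0.3]
width: 66.1
grasp_force: 0.0
```

Call:
apply_moves(targets=[[0.5, [-0.9, -0.137, 0], [0, 0, 0]], [0.5, [-0.9, -0.137, 0], [0, 0, 0]], [0.5, [-0.9, -0.137, 0], [0, 0, 0]], [0.5, [-0.9, -0.137, 0], [0, 0, 0]], [0.5, [-0.9, -0.137, 0], [0, 0, 0]], [0.5, [-0.9, -0.137, 0], [0, 0, 0]], [0, [0, 0, 0], [0, 0, 0]], [0, [0, 0, 0], [0, 0, 0]]])

```text
t: 11.08
ee_pos: [443.8, -305.0, 197.7]
orientation: [-2.152, -2.287, -0.0]
ft_force: [0.7, 0.8, 0.2]
width: 49.5
grasp_force: 0.0
```

```bash
python3 -c "
from h import *
tins(('scene',))
np.set_printoptions(precision=3,suppress=True)
im=lidwrist('w2');print(proj(im,[[441,-305.5,87],[441,-305.5,60]]))
m=im['pixels'].max(2)<60;x0,y0=proj(im,[441,-305.5,87])[0].astype(int)
s=m[y0-25:y0+25,x0-25:x0+25];n,l,st,ce=cv2.connectedComponentsWithStats(s.astype(np.uint8))
print([(st[i,4],ce[i]+[x0-25,y0-25],ray(im,ce[i]+[x0-25,y0-25],85)[0]) for i in range(1,n) if st[i,4]>50])
print(delta([441,-305.5,70]))"
```

```text
scene [358.9 233. ] open [460.8  53. ] 1.03 lid [462.3  55.1] 0.96
scene [340.5 204.7] open [459.7 -49.8] 1.04 lid [461.1 -47.3] 0.96
scene [327.  171.7] open [ 436.7 -175.5] 1.04 lid [ 438.5 -172.1] 0.96
scene [367.3 165.5] open [ 317.7 -142.8] 0.96 lid [ 320.2 -139.5] 0.88
scene [306.7 144.4] open [ 441.  -307.2] 0.98 lid [ 443.  -302.6] 0.88
scene [329.3 126.7] open [ 339.  -348.7] 0.86 lid [ 341.8 -343.4] 0.77
tcp [ 444.123 -304.413  197.906] knob proj should be w2
[[318.312 190.037]
 [318.541 183.467]]
[(np.int32(500), array([318.27 , 186.912]), array([ 440.79 , -302.921,   85.   ]))]
[-0.02  -0.062  2.558]
```

View pics/w2.png

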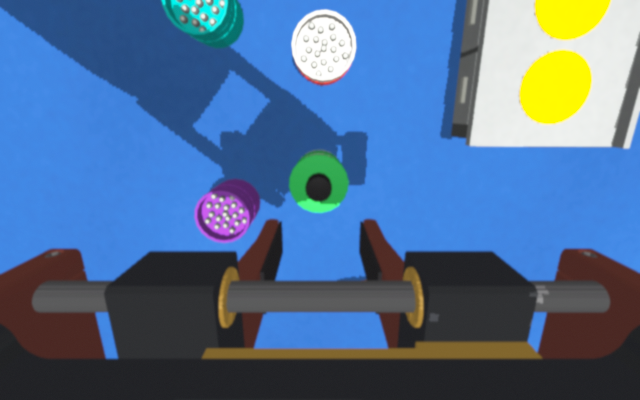

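Green lid's knob at (318,187) → (441,-303); red tin (323,47), purple and turquoise clear of the fingers.

Call:
apply_moves(targets=[[0.0, [0, -0.06, 0.8], [0, 0, 0]], [0.0, [0, 0, 0.8], [0, 0, 0]], [0.0, [0, 0, 0.6], [0, 0, 0]], [0.0, [0, 0, 0.34], [0, 0, 0]], [-1, [0, 0, 0], [0, 0, 0]], [-1, [0, 0, 0], [0, 0, 0]], [-1, [0, 0, 0], [0, 0, 0]], [-1, [0, 0, 0], [0, 0, 0]]])

```text
t: 12.18
ee_pos: [441.9, -306.3, 72.2]
orientation: [2.151, 2.287, 0.001]
ft_force: [0.2, 1.0, 4.4]
width: 24.8
grasp_force: 30.0
```

Call:
apply_moves(targets=[[-1, [0, 0, 0], [0, 0, 0]], [-1, [0, 0, -0.3], [0, 0, 0]], [-1, [0, 0, -0.7], [0, 0, 0]], [-1, [0, 0, -0.8], [0, 0, 0]], [-1, [0, 0, 0], [0, 0, 0]], [-1, [0, 0, 0], [0, 0, 0]]])

```text
t: 12.92
ee_pos: [440.9, -305.6, 161.2]
orientation: [-2.152, -2.289, 0.0]
ft_force: [0.3, 0.5, -2.0]
width: 25.3
grasp_force: 30.0
```

```bash
python3 -c "
from h import *
np.set_printoptions(precision=3,suppress=True)
print(delta([413.7,270.5,160]))"
```

```text
[11.534  0.165  0.025]
```

Call:
apply_moves(targets=[[-1, [0.887, 0.013, 0], [0, 0, 0]], [-1, [0.887, 0.013, 0], [0, 0, 0]], [-1, [0.887, 0.013, 0], [0, 0, 0]], [-1, [0.887, 0.013, 0], [0, 0, 0]], [-1, [0.887, 0.013, 0], [0, 0, 0]], [-1, [0.887, 0.013, 0], [0, 0, 0]], [-1, [0.887, 0.013, 0], [0, 0, 0]], [-1, [0.887, 0.013, 0], [0, 0, 0]]])

```text
t: 13.92
ee_pos: [423.4, 49.9, 160.1]
orientation: [-2.151, -2.287, 0.003]
ft_force: [1.3, 0.3, -0.4]
width: 25.2
grasp_force: 30.0
```

Call:
apply_moves(targets=[[-1, [0.887, 0.013, 0], [0, 0, 0]], [-1, [0.887, 0.013, 0], [0, 0, 0]], [-1, [0.887, 0.013, 0], [0, 0, 0]], [-1, [0.887, 0.013, 0.6], [0, 0, 0]], [-1, [0.887, 0.013, 0.7], [0, 0, 0]], [-1, [0, 0, 0.7], [0, 0, 0]], [-1, [0, 0, 0.4], [0, 0, 0]], [-1, [0, 0, 0], [0, 0, 0]]])

```text
t: 14.92
ee_pos: [412.1, 269.0, 38.8]
orientation: [-2.151, -2.288, 0.009]
ft_force: [-0.8, -0.3, -0.5]
width: 25.1
grasp_force: 30.0
```

```bash
python3 -c "
from h import *
np.set_printoptions(precision=3,suppress=True)
o,R=state();print(o['ee_pos'],delta([413.7,270.5,23.7]))
im=ctrl.get_image('top');cv2.imwrite('pics/t3.png',cv2.resize(im['pixels'][150:250,150:250],None,fx=5,fy=5,interpolation=cv2.INTER_CUBIC))"
```

```text
[412.083 269.019  38.827] [0.028 0.036 0.302]
```

View pics/t3.png

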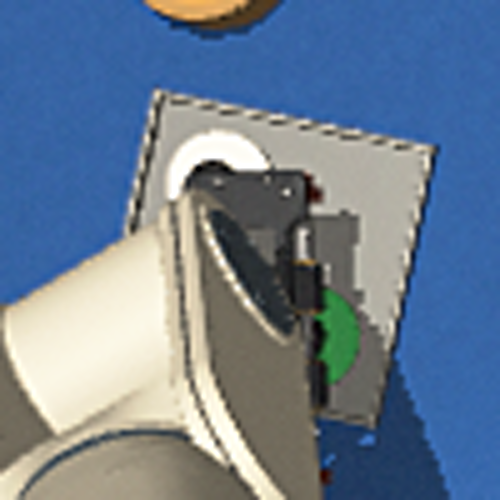

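White lid lies in the tray at (220,165), green is held over the opposite quarter at (330,340). Lower it.

Call:
apply_moves(targets=[[-1, [0.03, 0.03, 0.2], [0, 0, 0]], [-1, [0, 0, 0.08], [0, 0, 0]], [-1, [0, 0, 0.03], [0, 0, 0]], [-1, [0, 0, 0], [0, 0, 0]], [-1, [0, 0, 0], [0, 0, 0]]])

```text
t: 15.6
ee_pos: [415.7, 271.8, 25.9]
orientation: [2.152, 2.289, 0.001]
ft_force: [0.4, -0.1, 0.2]
width: 25.2
grasp_force: 30.0
```

Call:
apply_moves(targets=[[-1, [0, 0, 0.03], [0, 0, 0]], [-1, [0, 0, 0.02], [0, 0, 0]], [-1, [0, 0, 0], [0, 0, 0]], [-1, [0, 0, 0], [0, 0, 0]]])

```text
t: 16.1
ee_pos: [415.7, 271.9, 24.2]
orientation: [2.152, 2.289, 0.001]
ft_force: [-3.2, -0.1, 13.5]
width: 25.3
grasp_force: 30.0
```

Call:
apply_moves(targets=[[0.2, [0, 0, 0], [0, 0, 0]], [0.2, [0, 0, 0], [0, 0, 0]], [0.2, [0, 0, 0], [0, 0, 0]], [0.2, [0, 0, -0.5], [0, 0, 0]], [0.2, [0, 0, -0.8], [0, 0, 0]], [0.5, [0, 0, -0.9], [0, 0, 0]], [1, [0, 0, -0.9], [0, 0, 0]], [1, [0, 0, -0.4], [0, 0, 0]]])

```text
t: 17.1
ee_pos: [416.5, 272.3, 200.7]
orientation: [2.151, 2.288, 0.005]
ft_force: [0.8, -0.4, 0.2]
width: 79.1
grasp_force: 0.0
```

Call:
apply_moves(targets=[[1, [-0.876, 0.134, 0], [0, 0, 0]], [1, [-0.876, 0.134, 0], [0, 0, 0]], [1, [-0.876, 0.134, 0], [0, 0, 0]], [1, [-0.876, 0.134, 0], [0, 0, 0]], [1, [-0.876, 0.134, 0], [0, 0, 0]], [1, [0, 0, 0], [0, 0, 0]], [1, [0, 0, 0], [0, 0, 0]]])

```text
t: 17.98
ee_pos: [462.3, 55.4, 198.0]
orientation: [-2.153, -2.288, 0.0]
ft_force: [-0.6, -0.4, -0.3]
width: 87.6
grasp_force: 0.0
```

```bash
python3 -c "
from h import *
tins()
np.set_printoptions(precision=3,suppress=True)
im=lidwrist('w4');print(proj(im,[[461.5,55,60]]))
print(delta([461.5,55,25]))"
```

```text
top [351.8 252.3] open [ 319.4 -139.4] 0.93 lid [ 320.2 -138.9] 0.89
top [424.6 246.8] open [ 339.  -348.2] 0.9 lid [ 339.4 -346.9] 0.85
top [410.3 210.7] open [ 441.7 -306.1] 0.97 lid [ 441.7 -304.9] 0.92
top [363.7 210.9] open [ 438.7 -171.8] 0.98 lid [ 438.6 -170.9] 0.93
top [320.3 202.4] open [460.2 -47.6] 1.03 lid [460.1 -47.7] 0.96
scene [358.9 233.5] open [462.1  54.2] 1.0 lid [463.6  56.3] 0.93
scene [306.6 144.2] open [ 440.8 -308.5] 0.99 lid [ 442.8 -303.9] 0.9
scene [329.3 126.4] open [ 338.3 -350.1] 0.83 lid [ 341.1 -344.8] 0.75
tcp [462.273  56.14  198.104] knob proj should be w4
[[320.623 183.493]]
[-0.022 -0.016  3.462]
```

View pics/w4.png

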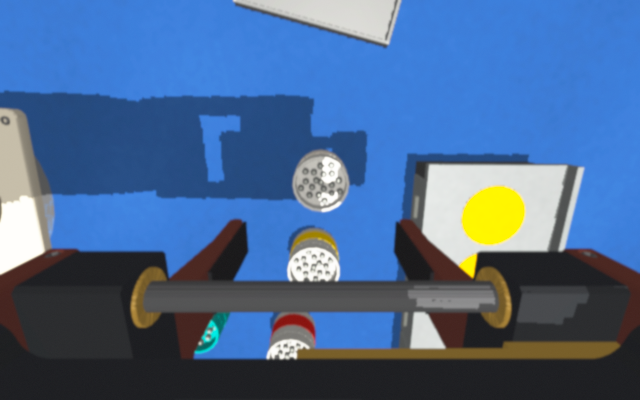

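White tin's mouth at (321,181), as predicted. Grip it.

Call:
apply_moves(targets=[[1, [-0.02, -0.01, 0.9], [0, 0, 0]], [1, [0, 0, 0.9], [0, 0, 0]], [1, [0, 0, 0.9], [0, 0, 0]], [1, [0, 0, 0.5], [0, 0, 0]], [1, [0, 0, 0.26], [0, 0, 0]], [-1, [0, 0, 0], [0, 0, 0]], [-1, [0, 0, 0], [0, 0, 0]], [-1, [0, 0, 0], [0, 0, 0]]])

```text
t: 19.12
ee_pos: [462.8, 54.3, 26.2]
orientation: [2.151, 2.288, 0.002]
ft_force: [-2.9, -1.2, 1.9]
width: 61.4
grasp_force: 1.3
```

Call:
apply_moves(targets=[[-1, [0, 0, 0], [0, 0, 0]], [-1, [0, 0, -0.3], [0, 0, 0]], [-1, [0, 0, -0.7], [0, 0, 0]], [-1, [0, 0, -0.8], [0, 0, 0]], [-1, [0, 0, -0.7], [0, 0, 0]], [-1, [0, 0, 0], [0, 0, 0]], [-1, [0, 0, 0], [0, 0, 0]]])

```text
t: 20.0
ee_pos: [461.4, 54.1, 149.8]
orientation: [-2.152, -2.288, 0.001]
ft_force: [-0.3, -0.5, -2.4]
width: 59.7
grasp_force: 30.0
```

```bash
python3 -c "
from h import *
np.set_printoptions(precision=3,suppress=True)
o,R=state();print(o['ee_pos'],delta([650.7,32.2,150]))"
```

```text
[461.388  54.065 149.812] [-0.669  3.752 -0.006]
```

Call:
apply_moves(targets=[[-1, [-0.134, 0.75, 0], [0, 0, 0]], [-1, [-0.134, 0.75, 0], [0, 0, 0]], [-1, [-0.134, 0.75, 0], [0, 0, 0]], [-1, [-0.134, 0.75, 0], [0, 0, 0]], [-1, [-0.134, 0.75, 0], [0, 0, 0]], [-1, [0, 0, 0.6], [0, 0, 0]], [-1, [0, 0, 0.4], [0, 0, 0]], [-1, [0, 0, 0], [0, 0, 0]]])

```text
t: 21.0
ee_pos: [648.5, 32.3, 96.8]
orientation: [-2.149, -2.285, 0.007]
ft_force: [-0.5, -0.3, -1.7]
width: 59.9
grasp_force: 30.0
```

Call:
apply_moves(targets=[[-1, [0, 0, 0.1], [0, 0, 0]], [-1, [0, 0, 0.08], [0, 0, 0]], [-1, [0, 0, 0], [0, 0, 0]], [-1, [0, 0, 0], [0, 0, 0]]])

```text
t: 21.5
ee_pos: [651.5, 32.3, 91.7]
orientation: [2.152, 2.288, 0.001]
ft_force: [-0.2, 1.2, -3.1]
width: 59.7
grasp_force: 30.0
```

Call:
apply_moves(targets=[[-1, [0, 0, 0.06], [0, 0, 0]], [-1, [0, 0, 0.04], [0, 0, 0]], [-1, [0, 0, 0], [0, 0, 0]], [-1, [0, 0, 0], [0, 0, 0]]])

```text
t: 22.0
ee_pos: [651.3, 32.3, 86.2]
orientation: [-2.152, -2.289, 0.0]
ft_force: [-0.7, -0.2, -0.5]
width: 60.2
grasp_force: 30.0
```

Call:
apply_moves(targets=[[-1, [0, 0, 0.03], [0, 0, 0]], [-1, [0, 0, 0.02], [0, 0, 0]], [-1, [0, 0, 0], [0, 0, 0]], [-1, [0, 0, 0], [0, 0, 0]]])

```text
t: 22.5
ee_pos: [651.3, 32.3, 86.1]
orientation: [2.152, 2.289, 0.0]
ft_force: [-8.6, -0.9, 18.6]
width: 60.0
grasp_force: 30.0
```

Call:
apply_moves(targets=[[1, [0, 0, -0.02], [0, 0, 0]], [1, [0, 0, 0], [0, 0, 0]], [1, [0, 0, 0], [0, 0, 0]], [1, [0, 0, -0.4], [0, 0, 0]], [1, [0, 0, -0.8], [0, 0, 0]], [1, [0, 0, -0.8], [0, 0, 0]], [1, [0, 0, -0.3], [0, 0, 0]]])

```text
t: 23.38
ee_pos: [652.9, 32.3, 203.4]
orientation: [2.149, 2.286, 0.006]
ft_force: [0.9, -0.5, -1.0]
width: 87.8
grasp_force: 0.0
```

Call:
apply_moves(targets=[[1, [-0.277, -0.78, 0], [0, 0, 0]], [1, [-0.277, -0.78, 0], [0, 0, 0]], [1, [-0.277, -0.78, 0], [0, 0, 0]], [1, [-0.277, -0.78, 0], [0, 0, 0]], [1, [-0.277, -0.78, 0], [0, 0, 0]], [1, [0, 0, 0], [0, 0, 0]], [1, [0, 0, 0], [0, 0, 0]]])

```text
t: 24.25
ee_pos: [461.8, -48.8, 200.0]
orientation: [2.152, 2.288, 0.001]
ft_force: [-0.4, -0.1, -1.0]
width: 87.6
grasp_force: 0.0
```

```bash
cat >> h.py <<'E'
def rim(im,x,y):
    """centre of the open mouth seen by the wrist camera near an expected spot: non-blue hull fit, z=0 stand"""
    e=proj(im,[x,y,60])[0];best=min(blobsw(im),key=lambda c:np.linalg.norm(cen(c)-e))
    return e,cen(best),fit(im,best,False)
def blobsw(im):
    h=cv2.cvtColor(im["pixels"],cv2.COLOR_BGR2HSV);m=cv2.bitwise_not(cv2.inRange(h,(98,100,0),(125,255,255)))
    return [c for c in cv2.findContours(m,cv2.RETR_EXTERNAL,cv2.CHAIN_APPROX_NONE)[0] if 800<cv2.contourArea(c)<6000]
E
python3 -c "
from h import *
tins()
np.set_printoptions(precision=3,suppress=True)
im=lidwrist('w5');print(rim(im,460.5,-48))
print(delta([460.5,-48,25]))"
```

```text
top [424.6 246.8] open [ 339.1 -348.2] 0.9 lid [ 339.5 -347. ] 0.85
top [410.4 210.7] open [ 441.8 -306.1] 0.97 lid [ 441.7 -304.9] 0.92
top [363.7 210.9] open [ 438.8 -171.7] 0.98 lid [ 438.8 -170.8] 0.93
scene [340.7 205.1] open [459.6 -48.4] 1.01 lid [461.1 -46. ] 0.94
tcp [461.967 -48.562 199.69 ] knob proj should be w5
(array([319.704, 181.51 ]), array([318.617, 178.487]), array([459.322, -48.396]))
[ 0.013 -0.03   3.494]
```

View pics/w5.png

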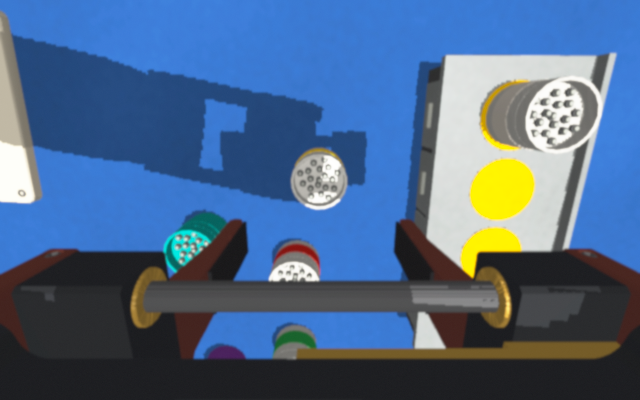

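White tin stands on its spot (550,115); yellow tin's mouth at (320,180), as expected.

Call:
apply_moves(targets=[[1, [0, -0.03, 0.9], [0, 0, 0]], [1, [0, 0, 0.9], [0, 0, 0]], [1, [0, 0, 0.9], [0, 0, 0]], [1, [0, 0, 0.5], [0, 0, 0]], [1, [0, 0, 0.28], [0, 0, 0]], [-1, [0, 0, 0], [0, 0, 0]], [-1, [0, 0, 0], [0, 0, 0]], [-1, [0, 0, 0], [0, 0, 0]]])

```text
t: 25.4
ee_pos: [460.3, -49.0, 26.7]
orientation: [2.151, 2.288, 0.002]
ft_force: [0.3, 0.1, 0.5]
width: 61.1
grasp_force: 0.0
```

Call:
apply_moves(targets=[[-1, [0, 0, 0], [0, 0, 0]], [-1, [0, 0, -0.3], [0, 0, 0]], [-1, [0, 0, -0.7], [0, 0, 0]], [-1, [0, 0, -0.8], [0, 0, 0]], [-1, [0, 0, -0.7], [0, 0, 0]], [-1, [0, 0, 0], [0, 0, 0]], [-1, [0, 0, 0], [0, 0, 0]]])

```text
t: 26.28
ee_pos: [458.6, -48.8, 150.2]
orientation: [-2.151, -2.288, 0.001]
ft_force: [-0.2, -0.3, -3.8]
width: 59.7
grasp_force: 30.0
```

```bash
python3 -c "
from h import *
np.set_printoptions(precision=3,suppress=True)
o,R=state();print(o['ee_pos'],delta([655.1,-43.8,150]))"
```

```text
[458.56  -48.822 150.229] [-0.142  3.93   0.001]
```

Call:
apply_moves(targets=[[-1, [-0.028, 0.784, 0], [0, 0, 0]], [-1, [-0.028, 0.784, 0], [0, 0, 0]], [-1, [-0.028, 0.784, 0], [0, 0, 0]], [-1, [-0.028, 0.784, 0], [0, 0, 0]], [-1, [-0.028, 0.784, 0], [0, 0, 0]], [-1, [0, 0, 0.6], [0, 0, 0]], [-1, [0, 0, 0.4], [0, 0, 0]], [-1, [0, 0, 0], [0, 0, 0]]])

```text
t: 27.28
ee_pos: [652.5, -43.6, 97.2]
orientation: [-2.148, -2.285, 0.007]
ft_force: [-0.5, -0.1, -4.0]
width: 60.0
grasp_force: 30.0
```

Call:
apply_moves(targets=[[-1, [0, 0, 0.14], [0, 0, 0]], [-1, [0, 0, 0.08], [0, 0, 0]], [-1, [0, 0, 0.04], [0, 0, 0]], [-1, [0, 0, 0], [0, 0, 0]], [-1, [0, 0, 0], [0, 0, 0]]])

```text
t: 27.9
ee_pos: [655.7, -43.9, 88.1]
orientation: [2.152, 2.288, 0.001]
ft_force: [0.5, 0.4, -2.8]
width: 59.8
grasp_force: 30.0
```

Call:
apply_moves(targets=[[-1, [0, 0, 0.03], [0, 0, 0]], [-1, [0, 0, 0.02], [0, 0, 0]], [-1, [0, 0, 0.02], [0, 0, 0]], [-1, [0, 0, 0], [0, 0, 0]], [-1, [0, 0, 0], [0, 0, 0]]])

```text
t: 28.52
ee_pos: [655.8, -43.8, 86.6]
orientation: [2.151, 2.288, 0.001]
ft_force: [-6.0, 0.1, 14.5]
width: 59.8
grasp_force: 30.0
```

Call:
apply_moves(targets=[[1, [0, 0, -0.02], [0, 0, 0]], [1, [0, 0, 0], [0, 0, 0]], [1, [0, 0, 0], [0, 0, 0]], [1, [0, 0, -0.4], [0, 0, 0]], [1, [0, 0, -0.8], [0, 0, 0]], [1, [0, 0, -0.8], [0, 0, 0]], [1, [0, 0, -0.3], [0, 0, 0]]])

```text
t: 29.4
ee_pos: [657.1, -44.0, 204.0]
orientation: [2.149, 2.286, 0.005]
ft_force: [0.0, 0.4, 0.0]
width: 87.7
grasp_force: 0.0
```

Call:
apply_moves(targets=[[1, [-0.385, -0.747, 0], [0, 0, 0]], [1, [-0.385, -0.747, 0], [0, 0, 0]], [1, [-0.385, -0.747, 0], [0, 0, 0]], [1, [-0.385, -0.747, 0], [0, 0, 0]], [1, [-0.385, -0.747, 0], [0, 0, 0]], [1, [-0.385, -0.747, 0], [0, 0, 0]], [1, [0, 0, 0], [0, 0, 0]], [1, [0, 0, 0], [0, 0, 0]]])

```text
t: 30.4
ee_pos: [439.5, -173.0, 200.3]
orientation: [2.152, 2.288, 0.001]
ft_force: [0.5, -0.4, -0.1]
width: 87.8
grasp_force: 0.0
```

```bash
python3 -c "
from h import *
tins()
np.set_printoptions(precision=3,suppress=True)
im=lidwrist('w6');print(rim(im,438.5,-172))
print(delta([438.5,-172,25]))"
```

```text
top [424.6 246.8] open [ 339.1 -348.2] 0.9 lid [ 339.5 -347. ] 0.85
scene [327.  172.8] open [ 438.9 -171.8] 0.98 lid [ 440.7 -168.4] 0.9
scene [367.2 166.1] open [ 319.9 -141.1] 0.9 lid [ 322.3 -137.8] 0.82
scene [329.5 126.3] open [ 337.3 -350.2] 0.85 lid [ 340.1 -344.9] 0.76
tcp [ 439.855 -172.55   200.156] knob proj should be w6
(array([319.953, 181.393]), array([319.007, 178.995]), array([ 437.422, -173.174]))
[ 0.013 -0.028  3.503]
```

View pics/w6.png

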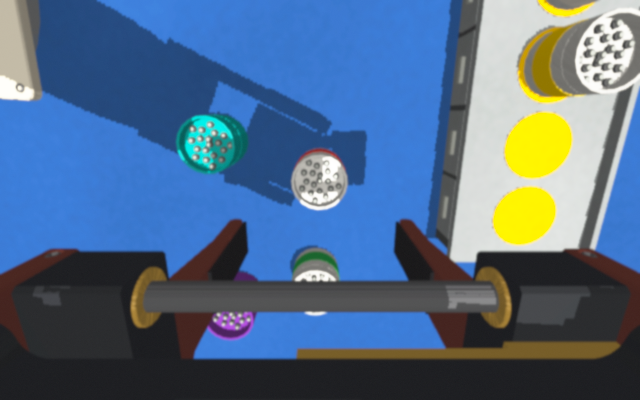

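Red tin's mouth at (320,180); turquoise (210,142) is clear of the fingers; yellow tin stands on its spot (600,55).

Call:
apply_moves(targets=[[1, [0, -0.03, 0.9], [0, 0, 0]], [1, [0, 0, 0.9], [0, 0, 0]], [1, [0, 0, 0.9], [0, 0, 0]], [1, [0, 0, 0.5], [0, 0, 0]], [1, [0, 0, 0.29], [0, 0, 0]], [-1, [0, 0, 0], [0, 0, 0]], [-1, [0, 0, 0], [0, 0, 0]], [-1, [0, 0, 0], [0, 0, 0]]])

```text
t: 31.55
ee_pos: [438.2, -173.3, 26.6]
orientation: [2.151, 2.287, 0.001]
ft_force: [0.7, 1.2, 0.7]
width: 61.2
grasp_force: 1.1
```

Call:
apply_moves(targets=[[-1, [0, 0, 0], [0, 0, 0]], [-1, [0, 0, -0.3], [0, 0, 0]], [-1, [0, 0, -0.7], [0, 0, 0]], [-1, [0, 0, -0.8], [0, 0, 0]], [-1, [0, 0, -0.7], [0, 0, 0]], [-1, [0, 0, 0], [0, 0, 0]], [-1, [0, 0, 0], [0, 0, 0]]])

```text
t: 32.42
ee_pos: [436.6, -172.7, 150.2]
orientation: [-2.151, -2.288, 0.001]
ft_force: [0.0, 1.0, -3.6]
width: 59.8
grasp_force: 30.0
```

```bash
python3 -c "
from h import *
np.set_printoptions(precision=3,suppress=True)
o,R=state();print(o['ee_pos'],delta([659.4,-119.9,150]))"
```

```text
[ 436.555 -172.686  150.198] [ 0.779  4.513 -0.   ]
```

Call:
apply_moves(targets=[[-1, [0.13, 0.75, 0], [0, 0, 0]], [-1, [0.13, 0.75, 0], [0, 0, 0]], [-1, [0.13, 0.75, 0], [0, 0, 0]], [-1, [0.13, 0.75, 0], [0, 0, 0]], [-1, [0.13, 0.75, 0], [0, 0, 0]], [-1, [0.13, 0.75, 0], [0, 0, 0]], [-1, [0, 0, 0.5], [0, 0, 0]], [-1, [0, 0, 0.5], [0, 0, 0]]])

```text
t: 33.42
ee_pos: [658.4, -119.6, 97.3]
orientation: [-2.149, -2.287, 0.003]
ft_force: [-0.5, 0.2, -3.5]
width: 60.1
grasp_force: 30.0
```

Call:
apply_moves(targets=[[-1, [0, 0, 0], [0, 0, 0]], [-1, [0, 0, 0.14], [0, 0, 0]], [-1, [0, 0, 0.08], [0, 0, 0]], [-1, [0, 0, 0.04], [0, 0, 0]], [-1, [0, 0, 0.02], [0, 0, 0]], [-1, [0, 0, 0], [0, 0, 0]], [-1, [0, 0, 0], [0, 0, 0]]])

```text
t: 34.3
ee_pos: [659.7, -120.3, 86.9]
orientation: [2.152, 2.289, 0.0]
ft_force: [0.6, 0.3, -3.1]
width: 59.9
grasp_force: 30.0
```

Call:
apply_moves(targets=[[-1, [0, 0, 0.02], [0, 0, 0]], [-1, [0, 0, 0.03], [0, 0, 0]], [-1, [0, 0, 0], [0, 0, 0]], [-1, [0, 0, 0], [0, 0, 0]]])

```text
t: 34.8
ee_pos: [659.8, -120.2, 86.6]
orientation: [2.151, 2.288, 0.001]
ft_force: [-7.0, 1.7, 13.9]
width: 59.9
grasp_force: 30.0
```

Call:
apply_moves(targets=[[1, [0, 0, -0.02], [0, 0, 0]], [1, [0, 0, 0], [0, 0, 0]], [1, [0, 0, 0], [0, 0, 0]], [1, [0, 0, -0.4], [0, 0, 0]], [1, [0, 0, -0.8], [0, 0, 0]], [1, [0, 0, -0.8], [0, 0, 0]], [1, [0, 0, -0.3], [0, 0, 0]]])

```text
t: 35.67
ee_pos: [661.2, -120.5, 204.1]
orientation: [2.149, 2.286, 0.004]
ft_force: [0.3, 0.4, 0.2]
width: 87.8
grasp_force: 0.0
```

Call:
apply_moves(targets=[[1, [-0.493, -0.654, 0], [0, 0, 0]], [1, [-0.493, -0.654, 0], [0, 0, 0]], [1, [-0.493, -0.654, 0], [0, 0, 0]], [1, [-0.493, -0.654, 0], [0, 0, 0]], [1, [-0.493, -0.654, 0], [0, 0, 0]], [1, [-0.493, -0.654, 0], [0, 0, 0]], [1, [-0.493, -0.654, 0], [0, 0, 0]], [1, [0, 0, 0], [0, 0, 0]]])

```text
t: 36.67
ee_pos: [439.7, -307.6, 199.9]
orientation: [-2.155, -2.284, 0.001]
ft_force: [-0.8, 1.1, -0.4]
width: 88.0
grasp_force: 0.0
```

Call:
apply_moves(targets=[[1, [0, 0, 0], [0, 0, 0]], [1, [0, 0, 0], [0, 0, 0]]])

```text
t: 36.92
ee_pos: [442.5, -305.9, 200.1]
orientation: [-2.151, -2.29, -0.0]
ft_force: [0.9, -0.3, -0.9]
width: 88.3
grasp_force: 0.0
```

```bash
python3 -c "
from h import *
tins(('scene',))
np.set_printoptions(precision=3,suppress=True)
im=lidwrist('w7');print(rim(im,441,-305))
print(delta([441,-305,25]))"
```

```text
scene [367.2 165.5] open [ 318.2 -143. ] 0.95 lid [ 320.6 -139.6] 0.87
scene [306.7 144.6] open [ 441.4 -307.1] 0.98 lid [ 443.4 -302.5] 0.89
scene [329.3 126.8] open [ 339.1 -348.6] 0.86 lid [ 341.9 -343.3] 0.77
tcp [ 442.403 -305.893  200.084] knob proj should be w7
(array([319.972, 181.223]), array([319.693, 179.776]), array([ 440.791, -307.239]))
[ 0.019 -0.027  3.502]
```

View pics/w7.png

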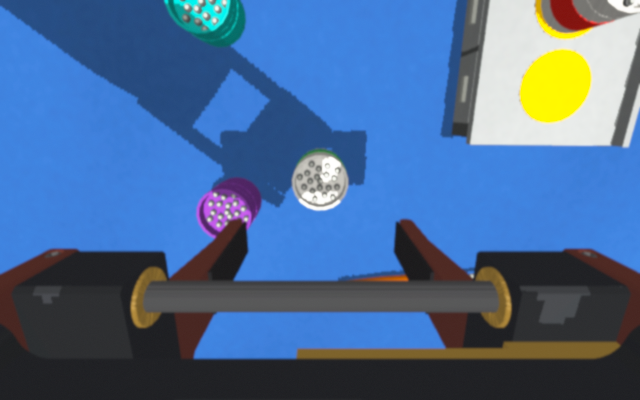

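Green tin's mouth at (320,180); purple (228,208) stays ~25 mm clear of the finger.

Call:
apply_moves(targets=[[1, [0, -0.03, 0.9], [0, 0, 0]], [1, [0, 0, 0.9], [0, 0, 0]], [1, [0, 0, 0.9], [0, 0, 0]], [1, [0, 0, 0.5], [0, 0, 0]], [1, [0, 0, 0.29], [0, 0, 0]], [-1, [0, 0, 0], [0, 0, 0]], [-1, [0, 0, 0], [0, 0, 0]], [-1, [0, 0, 0], [0, 0, 0]]])

```text
t: 38.02
ee_pos: [441.0, -307.1, 26.8]
orientation: [2.15, 2.287, 0.0]
ft_force: [3.0, 1.5, 2.0]
width: 61.0
grasp_force: 1.9
```

Call:
apply_moves(targets=[[-1, [0, 0, 0], [0, 0, 0]], [-1, [0, 0, -0.3], [0, 0, 0]], [-1, [0, 0, -0.7], [0, 0, 0]], [-1, [0, 0, -0.8], [0, 0, 0]], [-1, [0, 0, -0.7], [0, 0, 0]], [-1, [0, 0, 0], [0, 0, 0]], [-1, [0, 0, 0], [0, 0, 0]]])

```text
t: 38.9
ee_pos: [439.5, -306.2, 150.2]
orientation: [-2.151, -2.288, 0.0]
ft_force: [-0.7, 0.5, -1.7]
width: 59.7
grasp_force: 30.0
```

```bash
python3 -c "
from h import *
np.set_printoptions(precision=3,suppress=True)
o,R=state();print(o['ee_pos'],delta([663.6,-195.7,150]))"
```

```text
[ 439.539 -306.177  150.158] [1.929 4.609 0.001]
```

Call:
apply_moves(targets=[[-1, [0.321, 0.767, 0], [0, 0, 0]], [-1, [0.321, 0.767, 0], [0, 0, 0]], [-1, [0.321, 0.767, 0], [0, 0, 0]], [-1, [0.321, 0.767, 0], [0, 0, 0]], [-1, [0.321, 0.767, 0], [0, 0, 0]], [-1, [0.321, 0.767, 0], [0, 0, 0]], [-1, [0, 0, 0.5], [0, 0, 0]], [-1, [0, 0, 0.5], [0, 0, 0]]])

```text
t: 39.9
ee_pos: [663.1, -195.3, 97.5]
orientation: [-2.149, -2.288, 0.002]
ft_force: [0.1, 0.8, -2.4]
width: 59.8
grasp_force: 30.0
```

Call:
apply_moves(targets=[[-1, [0, 0, 0], [0, 0, 0]], [-1, [0, 0, 0.14], [0, 0, 0]], [-1, [0, 0, 0.08], [0, 0, 0]], [-1, [0, 0, 0.04], [0, 0, 0]], [-1, [0, 0, 0.02], [0, 0, 0]], [-1, [0, 0, 0], [0, 0, 0]], [-1, [0, 0, 0], [0, 0, 0]]])

```text
t: 40.78
ee_pos: [664.1, -196.4, 87.0]
orientation: [2.152, 2.289, 0.0]
ft_force: [-0.2, -0.9, -2.4]
width: 59.2
grasp_force: 30.0
```

Call:
apply_moves(targets=[[-1, [0, 0, 0.02], [0, 0, 0]], [-1, [0, 0, 0.03], [0, 0, 0]], [-1, [0, 0, 0], [0, 0, 0]], [-1, [0, 0, 0], [0, 0, 0]]])

```text
t: 41.28
ee_pos: [664.1, -196.4, 86.8]
orientation: [2.152, 2.288, 0.0]
ft_force: [-7.5, 2.7, 15.7]
width: 59.8
grasp_force: 30.0
```

Release, retreat out of view of shelf and tray, and inspect.

Call:
apply_moves(targets=[[1, [0, 0, -0.02], [0, 0, 0]], [1, [0, 0, 0], [0, 0, 0]], [1, [0, 0, 0], [0, 0, 0]], [1, [0, 0, -0.4], [0, 0, 0]], [1, [0, 0, -0.8], [0, 0, 0]], [1, [0, 0, -0.8], [0, 0, 0]], [1, [0, 0, -0.5], [0, 0, 0]], [1, [0, -0.6, 0], [0, 0, 0]]])

```text
t: 42.28
ee_pos: [636.9, -198.7, 214.5]
orientation: [2.146, 2.285, 0.005]
ft_force: [0.6, 0.6, -0.2]
width: 87.5
grasp_force: 0.0
```

Call:
apply_moves(targets=[[1, [0, -0.8, 0], [0, 0, 0]], [1, [0, -0.8, 0], [0, 0, 0]], [1, [0, -0.8, 0], [0, 0, 0]], [1, [0, -0.8, 0], [0, 0, 0]], [1, [0, -0.6, 0], [0, 0, 0]], [1, [0, 0, 0], [0, 0, 0]], [1, [0, 0, 0], [0, 0, 0]], [1, [0, 0, 0], [0, 0, 0]]])

```text
t: 43.28
ee_pos: [445.7, -210.1, 210.6]
orientation: [2.151, 2.289, 0.001]
ft_force: [0.7, 0.4, -0.8]
width: 87.7
grasp_force: 0.0
```

```bash
python3 -c "
from h import *
im=ctrl.get_image('top');s=ctrl.get_image('scene')
# tin tops on shelf: bright rim on grey; compare projected expected rims overlay
a=im['pixels'];f=4
c=cv2.resize(a[100:250,160:400],None,fx=3.3,fy=3.3,interpolation=cv2.INTER_CUBIC)
S=[[663.6,-195.7],[659.4,-119.9],[655.1,-43.8],[650.7,32.2]]
t=np.linspace(0,2*np.pi,60)
for x,y in S:
    p=proj(im,np.c_[x+30*np.cos(t),y+30*np.sin(t),0*t+120]);cv2.polylines(c,[((p-[160,100]+.5)*3.3).astype(np.int32)],True,(0,0,255),1)
for x,y in[[502.3,331.5],[413.7,270.5]]:
    p=proj(im,np.c_[x+31*np.cos(t),y+31*np.sin(t),0*t+17]);cv2.polylines(c,[((p-[160,100]+.5)*3.3).astype(np.int32)],True,(0,0,255),1)
cv2.imwrite('pics/f1.png',c)
cv2.imwrite('pics/f2.png',cv2.resize(s['pixels'][100:380,200:480],None,fx=2.1,fy=2.1,interpolation=cv2.INTER_CUBIC))
"
```

```text
(no output)
```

View pics/f1.png

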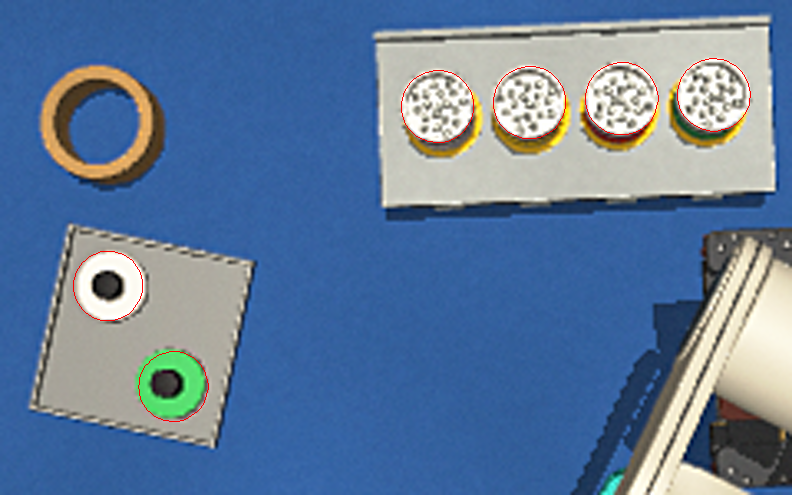

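View pics/f2.png

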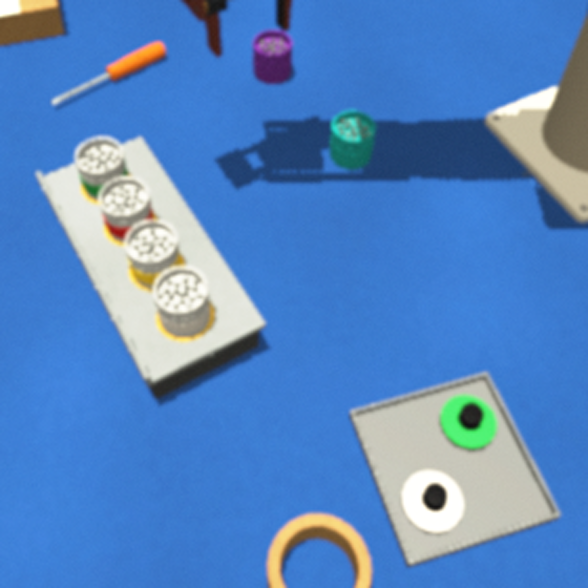

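All four tins match the expected circles on their spots (e.g. 437,106 … 713,95), and both lids lie flat in the tray (108,285 and 172,385). Hand in.

```bash
python3 -c "
from workcell import ctrl
print(ctrl.close_job())"
```

```text
the job is handed in; nothing more can be done
None
```

The job is handed in. All four tins stand open and upright on the yellow spots, and the two lids that were present (white and green) lie flat, knob up, in the tray. The tape roll, screwdriver and look-alikes were left alone. The final pictures agree with this, but the hand-in returned no verdict.

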